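Pack the effect pedals into their carry tray

ROBOT

A 6-joint arm with a two-finger parallel gripper is mounted at the origin on the work surface. World frame = base frame: x ahead of the robot, y to its left, z up, the work surface at z = 0. Lengths are in m, angles in rad, forces in N, time in s.
With the tool pointing down it reaches from about 0.25 to 0.85 m from the base axis. Payload 12.5 kg.
Tool frame: the origin (TCP) lies midway between the tips of the shut fingers; the grasp point (between the pads) lies 19 mm behind it (env.grip_depth is the distance from the TCP to the grasp point, in m); z points along the fingers, x is the direction in which the jaws open and shut, and the axes are right-handed (so a half turn about z gives the same grasp; the last joint's range is limited). The gripper opens to 93 mm and grips with 3 to 60 N. Pads are 15 mm wide; open, the fingers measure 128 mm over their backs; the gripper's body (75 mm by 188 mm) begins 65 mm behind the grasp point.
Start: joints at [-1.246, 0.351, 1.652, -0, 1.139, -0.085], TCP at [0.219, -0.504, 0.219] pointing down, gripper open.
Joint ranges: [-2.75, 2.75], [-0.79, 2.1], [0.01, 2.65], [-1.57, 4.71], [0.07, 3.14], [-2.87, 2.87]. Speed limits (rad/s): [2.22, 2.22, 2.79, 3.14, 3.14, 3.14].

INTERFACE

Orientations are given as a unit quaternion [w, x, y, z].
In Python, from bench import env, cams, job gives the robot as it stands. The module is installed in compiled form; this text tells all that it offers.
- The arm moves only by the tool send_rows, never from a script. Its argument "commands" is a list of rows, each a list of 3 entries, a list of its own where there are three numbers: the shift along the world's x, y, z scaled (see below), then the turn, a rotation vector about the world's x, y, z scaled (see below), then the closure, from -1 (fully open) to 1 (shut). A call has 1 to 10 rows; each row is the pose to reach, as a shift and turn from the pose commanded when the call began; what a row does not reach only later rows make up. The controller multiplies each number of a shift by 0.2 m and each number of a turn by 45 degrees. A row lasts 1/10 s, in which the tool goes at most 50 mm and 8.59 degrees, less where a joint would pass 70% of its speed; a pose out of reach is approached as far as the arm can. A call with a number of a shift or a turn outside -1 to 1 is refused whole. A call with a gripper value outside its range is refused whole. The fingers move at their own pace and stop on an object; "force" is the grip in N (left out, the last holds). Time passes only in rows, so rows that repeat a pose let the fingers close. It gives the time, the measured TCP pose, the force and the opening at its end, in the units of the state.
- env.get_state(): the state, without advancing time (a new reading comes with each control period).
- cams.get_image(name): name is "side" or "top" or "wrist"; returns (picture, depth): 400x640x3 uint8, red, green, blue; 400x640 float32, m along the optical axis (not along the pixel's ray), 0 where there is no reading.
- cams.camera_info(name): a dict with "fx", "fy", "cx", "cy" (pixels), "rvec" (rotation vector, rad) and "tvec" (3), from world to camera coordinates, as OpenCV has them. Camera axes: x right, y down, z forward; pixel columns grow to the right and rows downward; lengths in m; the calibration is good to about 2 mm. A picture is of the moment at which its call begins: read the wrist's pose just before it. camera_info takes no time and is no camera call; for the wrist camera it gives the pose at the moment of the call.
- job.finish_job(): hands the job in, once; it reports no verdict.
Trained networks look in the newest picture that a camera, given by its name, has taken for a name from the list of things; names that differ only in an ending like _2 or _b are one class to them, and where a whole thing is asked for, a point or a joint stands for the part that bears it (a point fixed in the world has none). Each returns a list of dicts, best first, with "score" (0 to 1); they miss things now and then, are a little off and sometimes report something else, mostly with a low value. They report only what shows in the picture. A call takes as long as a camera call. They do not tell look-alikes from the thing itself.
- cams.silhouettes(name, camera): "pixels" (400x640 bool, what is visible of it) and "bbox" ([centre column, centre row, width, height] in pixels, round what is visible of it).
The state is a dict: "time_s": time; "joint_pos": joint angles; "qvel": joint speeds; "effort": joint torques, N m; "ee_pos": TCP position; "orientation": TCP orientation; "contact_force": force on the tool from outside, world axes, zero at the start; "torque": the same for the moment, N m; "opening": finger opening in m.
Only numpy, scipy, OpenCV 4.12 (cv2) and the standard library are available. Lean on these libraries where they do the work, as an engineer would, in place of code of your own. Each camera call takes 0.05 s, during which the arm holds its last target.

TASK

Pack the four effect pedals (the metal boxes with knobs and a footswitch on top) into the carry tray, each set down upright and flat on the floor of the pocket that has its own shape and size. Set them in rather than dropping them. Leave the two plain boxes with bare lids, which only look like pedals, where they are on the table.

Things in the scene. Friction and masses are not known exactly. Their poses are not given: they have to be found in the camera images.
- pedal_long: Effect pedal, loose: a die-cast aluminium box 106 (x) by 60 (y), three black knobs at the +x end and a bright round footswitch at the -x end. Body 44 high with upright sides; knobs rise 12 and the footswitch 10 above the lid. Sizes in mm. Origin: centre of its underside, z up. It stands upright on the table (z = 0) at the start. Take it across its y width, by the upper half of the sides.
- pedal_slim: Effect pedal, loose: a narrow die-cast aluminium box 88 (x) by 38 (y), two black knobs in line towards +x and a bright round footswitch towards -x. Body 44 high with upright sides; knobs rise 12 and the footswitch 10 above the lid. Sizes in mm. Origin: centre of its underside, z up. It stands upright on the table (z = 0) at the start. Take it across its y width, by the upper half of the sides.
- pedal_square: Effect pedal, loose: a square die-cast aluminium box 60 by 60, two black knobs side by side towards +x and a bright round footswitch towards -x. Body 44 high with upright sides; knobs rise 12 and the footswitch 10 above the lid. Sizes in mm. Origin: centre of its underside, z up. It stands upright on the table (z = 0) at the start. Take it across its y width, by the upper half of the sides.
- pedal_round: Effect pedal, loose: a round die-cast aluminium puck, 60 in diameter, two black knobs side by side towards +x and a bright round footswitch towards -x. Body 44 high with upright sides; knobs rise 12 and the footswitch 10 above the lid. Sizes in mm. Origin: centre of its underside, z up. It stands upright on the table (z = 0) at the start. Take it across its y width, by the upper half of the sides.
- blank_long: Plain junction box, not a pedal: die-cast aluminium, 106 (x) by 60 (y), the same outline as the long pedal, 44 high, loose, but with a bare flat lid: no knobs and no footswitch. Sizes in mm. Origin: centre of its underside. It does not belong in the tray.
- blank_slim: Plain junction box, not a pedal: die-cast aluminium, 88 (x) by 38 (y), the same outline as the slim pedal, 44 high, loose, but with a bare flat lid: no knobs and no footswitch. Sizes in mm. Origin: centre of its underside. It does not belong in the tray.
- bay_long: Place for the long pedal: a fixed grey plastic insert 138 (x) by 96 (y) by 20 high with a long wide pocket 124 (x) by 78 (y) at its centre, black floor, 15 deep. Sizes in mm. Origin: centre of the insert's underside (4 above the table), z up; the pocket's floor is 5 above the origin and its rim 20 above. The four inserts lie side by side along y, 98 apart, in any order, in a shallow plywood tray 156 by 408 whose rim stands 26 above the table.
- bay_slim: Place for the slim pedal: a fixed grey plastic insert 138 (x) by 96 (y) by 20 high with a long narrow pocket 106 (x) by 56 (y) at its centre, black floor, 15 deep. Sizes in mm. Origin: centre of the insert's underside (4 above the table), z up; the pocket's floor is 5 above the origin and its rim 20 above. The four inserts lie side by side along y, 98 apart, in any order, in a shallow plywood tray 156 by 408 whose rim stands 26 above the table.
- bay_square: Place for the square pedal: a fixed grey plastic insert 138 (x) by 96 (y) by 20 high with a square pocket 78 by 78 at its centre, black floor, 15 deep. Sizes in mm. Origin: centre of the insert's underside (4 above the table), z up; the pocket's floor is 5 above the origin and its rim 20 above. The four inserts lie side by side along y, 98 apart, in any order, in a shallow plywood tray 156 by 408 whose rim stands 26 above the table.
- bay_round: Place for the round pedal: a fixed grey plastic insert 138 (x) by 96 (y) by 20 high with a round pocket 78 in diameter at its centre, black floor, 15 deep. Sizes in mm. Origin: centre of the insert's underside (4 above the table), z up; the pocket's floor is 5 above the origin and its rim 20 above. The four inserts lie side by side along y, 98 apart, in any order, in a shallow plywood tray 156 by 408 whose rim stands 26 above the table.
Not all that is in view belongs to the job. Leave any green or yellow look-alike of the pedal_round alone.

How it is judged:
By the outcome, as a careful person would: the job done as asked, in the order asked, and still so for the second after the job is handed in, with the robot touching nothing.
It also fails if it takes over 106 s, if anything falls off the work surface, if the arm or the gripper's body presses on something with over 40 N, if the wrist force passes 120 N, or if a joint passes its speed limit or range.

## Working session

There is one attempt and no reset: what is moved stays moved. The work goes in short steps, Python scripts to look and compute and a tool call to move; the robot and the scene stay as the last step left them, time stands still between calls to the robot, and variables do not carry over. Pictures are saved under pics/ and viewed, and the job is handed in when it is done.

Besides the shell and the picture viewer there is one more tool, called after "Emit:" as name(argument=value, ...) on one line, values as JSON. send_rows: Moves the arm, as the interface text tells. Its arguments: {"type":"object","properties":{"commands":{"type":"array","items":{"type":"array"}},"force":{"type":"number"}},"required":["commands"]}

```bash
mkdir -p pics; python3 - <<'E'
from bench import env,cams,job
import cv2
for n in ("top","side"):
    im,d=cams.get_image(n); cv2.imwrite(f"pics/{n}0.png",im[:,:,::-1])
    i=cams.camera_info(n); print(n,i)
print(env.get_state(),env.grip_depth)
E
```

```text
top {'fx': 384.7965018058804, 'fy': 384.7965018058804, 'cx': 319.26126839441383, 'cy': 201.77850134740797, 'rvec': array([ 2.17823575, -2.20775663,  0.08461484]), 'tvec': array([-0.01370146,  0.51908342,  1.06120545])}
side {'fx': 498.61069474814934, 'fy': 498.61069474814934, 'cx': 320.17093518814494, 'cy': 195.54030600062862, 'rvec': array([ 0.62578723, -2.49997112,  1.34951387]), 'tvec': array([0.44220072, 0.17615175, 0.94050896])}
{'time_s': 0.1, 'joint_pos': array([-1.24563048e+00,  3.51196232e-01,  1.65231422e+00, -2.12131239e-05,
        1.13907889e+00, -8.46252406e-02]), 'qvel': array([-0.00046596, -0.00041733, -0.0024853 ,  0.00070585, -0.00027227,
        0.00043213]), 'effort': array([ 3.27550233e-04, -4.98025811e+01, -2.85702860e+01,  7.00101187e-02,
        2.38902419e-02, -4.39250368e-05]), 'ee_pos': array([ 0.21904453, -0.50418974,  0.21816509]), 'orientation': array([-2.99978438e-04,  8.36189430e-01, -5.48440506e-01, -3.98058335e-04]), 'contact_force': array([ 1.42162826, -0.566378  , -0.85302751]), 'torque': array([ 0.00309811, -0.00536171, -0.0138926 ]), 'opening': 0.0925914151722635} 0.0188
```

View pics/top0.png

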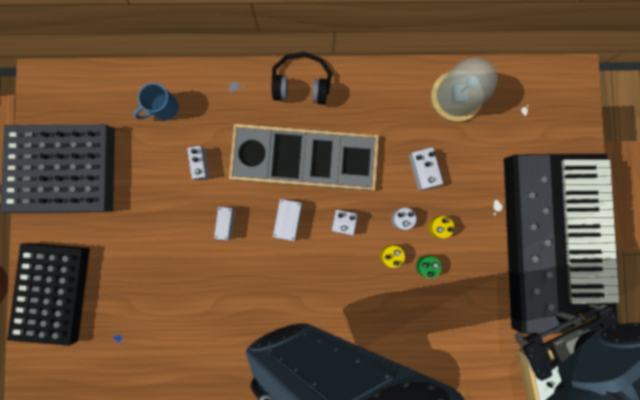

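View pics/side0.png

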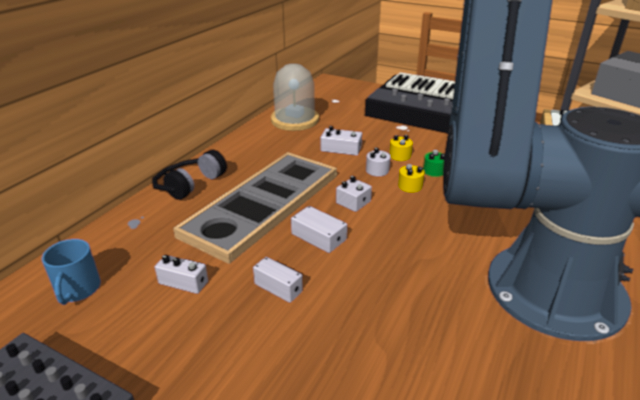

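The top view shows the tray at (305,157), with pockets from left to right: round, long, slim, square. The pedals are slim (197,162), square (345,222), round (405,218) and long (427,168). The blanks are at (225,222) and (288,220).

```bash
cat > h.py <<'E'
import numpy as np,cv2
from bench import env,cams,job
def cloud(n):
    im,d=cams.get_image(n); i=cams.camera_info(n)
    R=cv2.Rodrigues(np.array(i["rvec"]))[0]; t=np.array(i["tvec"])
    v,u=np.mgrid[:400,:640]
    P=np.stack([(u-i["cx"])/i["fx"]*d,(v-i["cy"])/i["fy"]*d,d],-1)
    W=(P-t)@R
    W[d==0]=np.nan
    return im,d,W
E
python3 - <<'E'
from h import *
im,d,W=cloud("top")
print("table z",np.nanmedian(W[280:300,150:240,2]))
for n in ["pedal_long","pedal_slim","pedal_square","pedal_round","blank_long","blank_slim","bay_long","bay_slim","bay_square","bay_round"]:
    for s in cams.silhouettes(n,"top")[:3]:
        m=s["pixels"]
        P=W[m]; P=P[np.isfinite(P[:,0])]
        if len(P)<10: print(n,"few");continue
        z=P[:,2]; lo,hi=(0.036,0.07) if 'bay' not in n else (0.015,0.035)
        T=P[(z>lo)&(z<hi)] 
        if len(T)<10: print(n,'no top',np.percentile(z,[5,50,95]));continue
        r=cv2.minAreaRect((T[:,:2]*1000).astype(np.float32))
        print(n,round(s["score"],2),np.round(s["bbox"]),"z",np.round(np.percentile(z,[5,50,95]),3),"rect",np.round(r[0],1),np.round(r[1],1),round(r[2],1))
big=cv2.resize(im[120:280,180:480],None,fx=2.6,fy=2.6,interpolation=cv2.INTER_CUBIC); cv2.imwrite("pics/crop.png",big[:,:,::-1])
E
```

```text
table z 0.0011882130510618319
pedal_long 0.83 [425. 170.  32.  45.] z [0.011 0.044 0.056] rect [ 608.3 -319.9] [106.6  62. ] 14.4
pedal_slim 0.61 [198. 164.  26.  33.] z [0.011 0.045 0.057] rect [632.  315.3] [87.9 38.9] 8.5
pedal_square no top [0.00798219 0.02210662 0.02764017]
pedal_square 0.72 [347. 221.  26.  22.] z [0.002 0.045 0.056] rect [461.7 -88.6] [59.9 59.8] 77.7
pedal_round 0.84 [403. 220.  27.  16.] z [0.023 0.045 0.057] rect [ 469.7 -253.1] [57.3 54.7] 89.2
pedal_round 0.82 [440. 227.  27.  28.] z [0.012 0.044 0.057] rect [ 445.5 -355.3] [56.1 57.6] 67.7
pedal_round 0.67 [429. 266.  26.  23.] z [0.009 0.044 0.057] rect [ 336.2 -317.7] [59.3 55.8] 62.5
blank_long 0.89 [288. 220.  29.  38.] z [0.041 0.045 0.048] rect [470.4  67.8] [ 59.6 105. ] 79.0
bay_long 0.77 [286. 156.  38.  51.] z [0.008 0.012 0.027] rect [650.3  69.4] [ 96.2 139.5] 84.9
bay_slim 0.78 [323. 158.  39.  50.] z [0.008 0.022 0.028] rect [641.9 -28.3] [ 95.8 138.2] 84.6
bay_square 0.95 [354. 162.  38.  56.] z [0.008 0.022 0.028] rect [ 632.2 -124.7] [101.5 144. ] 84.9
bay_round 0.96 [253. 155.  41.  53.] z [0.008 0.024 0.028] rect [659.6 166. ] [ 98.8 138.3] 84.9
```

View pics/crop.png

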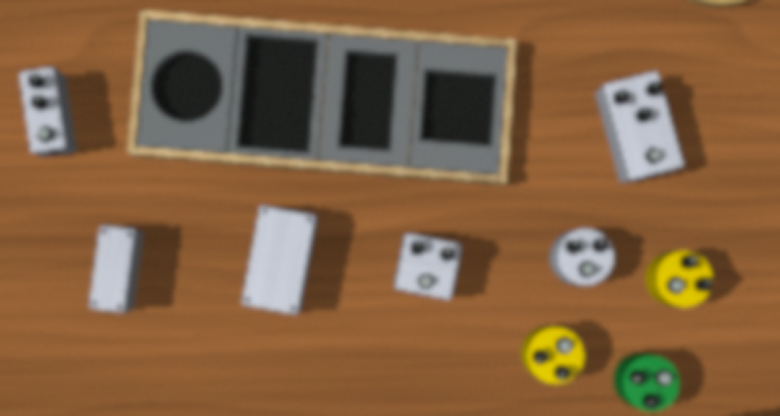

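```bash
python3 - <<'E'
from h import *
im,d,W=cloud("top")
def near(x,y,r=0.05,lo=0.038,hi=0.065):
    m=(np.hypot(W[...,0]-x,W[...,1]-y)<r)&(W[...,2]>lo)&(W[...,2]<hi); return W[m]
for nm,x,y in [("round",.470,-.253),("yel",.445,-.355),("yel2",.365,-.225),("blankslim",.462,.24)]:
    T=near(x,y,.055)
    if nm=="blankslim": print(nm,cv2.minAreaRect((near(x,y,.08)[:,:2]*1000).astype(np.float32)));continue
    print(nm,len(T),cv2.minEnclosingCircle((T[:,:2]*1000).astype(np.float32)) if len(T) else 0)
E
```

```text
round 369 ((469.57794189453125, -253.10414123535156), 30.01417350769043)
yel 381 ((444.8808288574219, -356.9989318847656), 29.810993194580078)
yel2 386 ((367.0880432128906, -219.80813598632812), 30.11830711364746)
blankslim ((463.76519775390625, 242.00820922851562), (38.850120544433594, 87.86685943603516), 82.24959564208984)
```

Emit:
send_rows(commands=[[[0.25,0.12,0],[0,0,-0.05],-1],[[0.5,0.24,0],[0,0,-0.1],-1],[[0.75,0.36,0],[0,0,-0.15],-1],[[0.97,0.46,0],[0,0,-0.2],-1],[[0.97,0.46,0],[0,0,-0.2],-1]], force=30)

```text
time_s: 1.2
ee_pos: [0.4165, -0.4103, 0.2186]
orientation: [-0.0, 0.791, -0.612, 0.0]
contact_force: [-0.8, 0.2, -0.9]
opening: 0.093
```

Emit:
send_rows(commands=[[[0.25,0.12,-0.05],[0,0,0],-1],[[0.5,0.24,-0.1],[0,0,0],-1],[[0.75,0.36,-0.2],[0,0,0],-1],[[0.97,0.46,-0.3],[0,0,0],-1],[[0.97,0.46,-0.35],[0,0,0],-1],[[0.97,0.46,-0.35],[0,0,0],-1]])

```text
time_s: 1.8
ee_pos: [0.6078, -0.3184, 0.1453]
orientation: [0.0, 0.791, -0.611, -0.002]
contact_force: [-0.8, -0.6, -0.4]
opening: 0.093
```

```bash
cat >> h.py <<'E'
from scipy.spatial.transform import Rotation as Ro
def st():
    s=env.get_state(); q=s["orientation"]; x=Ro.from_quat([q[1],q[2],q[3],q[0]]).as_matrix()
    print("t",round(s["time_s"],2),"p",np.round(s["ee_pos"],4),"yaw",round(np.degrees(np.arctan2(x[1,0],x[0,0])),2),"down",np.round(x[:,2],3),"F",np.round(s["contact_force"],1),"op",round(s["opening"],4))
E
python3 - <<'E'
from h import *
st()
im,d,W=cloud("wrist")
cv2.imwrite("pics/w1.png",im[:,:,::-1])
m=(W[...,2]>.038)&(W[...,2]<.05)&(np.hypot(W[...,0]-.608,W[...,1]+.32)<.09)
print(m.sum(),cv2.minAreaRect((W[m][:,:2]*1000).astype(np.float32)) if m.sum()>20 else 0)
E
```

```text
t 1.8 p [ 0.6078 -0.3184  0.1453] yaw -75.35 down [-0.004  0.002 -1.   ] F [-0.8 -0.6 -0.4] op 0.093
7029 ((606.989501953125, -320.75), (105.84729766845703, 60.03011703491211), 13.743277549743652)
```

View pics/w1.png

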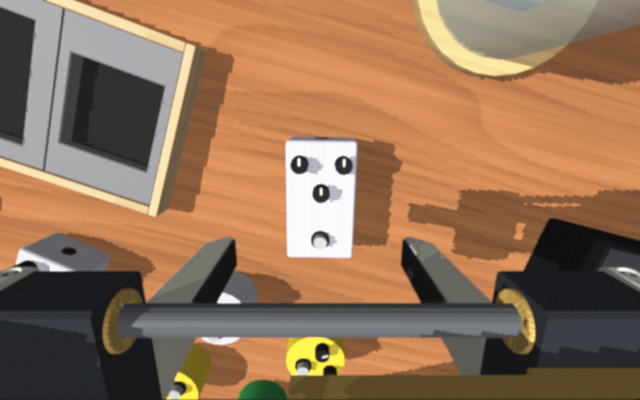

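The wrist view shows pedal_long at (320,197), centred between the fingers. Its measured pose agrees with the top camera to within 1.5 mm.

Emit:
send_rows(commands=[[[0,0,-0.15],[0,0,0],-1],[[0,0,-0.3],[0,0,0],-1],[[0,0,-0.45],[0,0,0],-1],[[0,0,-0.6],[0,0,0],-1],[[0,0,-0.65],[0,0,0],-1],[[0,0,-0.65],[0,0,0],-1],[[0,0,-0.65],[0,0,0],-1]])

```text
time_s: 2.55
ee_pos: [0.6076, -0.3215, 0.0206]
orientation: [-0.0, 0.79, -0.613, 0.001]
contact_force: [-0.3, -0.4, 0.9]
opening: 0.0931
```

```bash
python3 -c "
from h import *
st()"
```

```text
t 2.55 p [ 0.6076 -0.3215  0.0206] yaw -75.55 down [ 0.002 -0.001 -1.   ] F [-0.3 -0.4  0.9] op 0.0931
```

Emit:
send_rows(commands=[[[0,0,0],[0,0,0],1],[[0,0,0],[0,0,0],1],[[0,0,0],[0,0,0],1],[[0,0,0],[0,0,0],1],[[0,0,0],[0,0,0],1],[[0,0,0],[0,0,0],1],[[0,0,0],[0,0,0],1],[[0,0,0],[0,0,0],1]], force=40)

```text
time_s: 3.35
ee_pos: [0.6072, -0.3204, 0.0188]
orientation: [-0.0, 0.791, -0.612, -0.0]
contact_force: [-1.8, 1.4, 3.6]
opening: 0.0599
```

Emit:
send_rows(commands=[[[0,0,0.1],[0,0,0],1],[[0,0,0.25],[0,0,0],1],[[0,0,0.4],[0,0,0],1],[[0,0,0.5],[0,0,0],1],[[0,0,0.5],[0,0,0],1],[[0,0,0.5],[0,0,0],1]])

```text
time_s: 3.95
ee_pos: [0.6066, -0.3202, 0.1173]
orientation: [0.0, 0.791, -0.612, -0.001]
contact_force: [0.0, 1.3, -4.8]
opening: 0.0597
```

Emit:
send_rows(commands=[[[0,0.15,0],[0,0,-0.05],1],[[0.02,0.3,0],[0,0,-0.1],1],[[0.05,0.45,0],[0,0,-0.15],1],[[0.1,0.6,0],[0,0,-0.22],1],[[0.15,0.75,0],[0,0,-0.3],1],[[0.18,0.9,0],[0,0,-0.37],1],[[0.215,1,0],[0,0,-0.44],1],[[0.215,1,0],[0,0,-0.44],1]])

```text
time_s: 4.75
ee_pos: [0.6498, -0.1177, 0.1163]
orientation: [-0.001, -0.674, 0.739, 0.001]
contact_force: [0.1, -0.1, -4.4]
opening: 0.0596
```

Emit:
send_rows(commands=[[[0,0.15,0],[0,0,0],1],[[0,0.3,0],[0,0,0],1],[[0,0.45,0],[0,0,0],1],[[0,0.6,0],[0,0,0],1],[[0,0.75,0],[0,0,0],1],[[0,0.88,0],[0,0,0],1],[[0,0.95,0],[0,0,0],1],[[0,0.95,0],[0,0,0],1],[[0,0.95,0],[0,0,0],1]])

```text
time_s: 5.65
ee_pos: [0.65, 0.0685, 0.1179]
orientation: [-0.001, -0.674, 0.739, 0.0]
contact_force: [0.1, -0.8, -4.7]
opening: 0.0598
```

```bash
python3 - <<'E'
from h import *
st()
im,d,W=cloud("wrist")
cv2.imwrite("pics/w2.png",im[:,:,::-1])
st()
E
```

```text
t 5.65 p [0.65   0.0685 0.1179] yaw -95.31 down [-0.001 -0.    -1.   ] F [ 0.1 -0.8 -4.7] op 0.0598
t 5.7 p [0.6501 0.0682 0.1182] yaw -95.36 down [-0.001 -0.    -1.   ] F [ 0.3  0.2 -4.4] op 0.0594
```

View pics/w2.png

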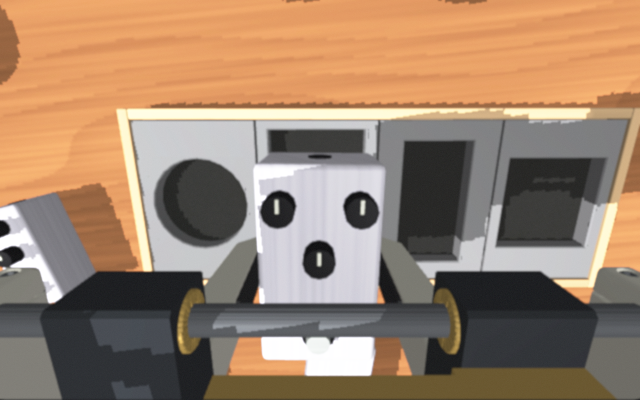

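The wrist view shows the long pedal square with the tray and over the long pocket.

Emit:
send_rows(commands=[[[0,0.005,-0.1],[0,0,0],1],[[0,0.005,-0.2],[0,0,0],1],[[0,0.005,-0.3],[0,0,0],1],[[0,0.005,-0.37],[0,0,0],1],[[0,0.005,-0.4],[0,0,0],1],[[0,0.005,-0.42],[0,0,0],1],[[0,0.005,-0.43],[0,0,0],1],[[0,0.005,-0.44],[0,0,0],1],[[0,0.005,-0.445],[0,0,0],1],[[0,0.005,-0.445],[0,0,0],1]])

```text
time_s: 6.7
ee_pos: [0.6503, 0.0706, 0.0299]
orientation: [0.0, -0.674, 0.739, -0.0]
contact_force: [0.2, -0.0, -4.5]
opening: 0.0596
```

Emit:
send_rows(commands=[[[0,0,-0.005],[0,0,0],1],[[0,0,-0.01],[0,0,0],1],[[0,0,-0.01],[0,0,0],1],[[0,0,-0.01],[0,0,0],1]])

```text
time_s: 7.1
ee_pos: [0.6503, 0.0706, 0.0278]
orientation: [0.0, -0.674, 0.739, -0.0]
contact_force: [-0.8, 0.3, -1.7]
opening: 0.0598
```

Emit:
send_rows(commands=[[[0,0,-0.003],[0,0,0],1],[[0,0,-0.005],[0,0,0],1],[[0,0,-0.005],[0,0,0],1]])

```text
time_s: 7.4
ee_pos: [0.6503, 0.0706, 0.0278]
orientation: [0.0, -0.674, 0.739, -0.0]
contact_force: [-5.3, 1.3, 9.7]
opening: 0.0601
```

Emit:
send_rows(commands=[[[0,0,0],[0,0,0],-0.7],[[0,0,0],[0,0,0],-0.7],[[0,0,0],[0,0,0],-0.7],[[0,0,0],[0,0,0],-0.7]])

```text
time_s: 7.8
ee_pos: [0.6502, 0.0706, 0.0266]
orientation: [0.0, -0.674, 0.739, -0.0]
contact_force: [0.4, 0.1, -0.9]
opening: 0.0787
```

Emit:
send_rows(commands=[[[0,0,0.1],[0,0,0],-0.7],[[0,0,0.25],[0,0,0],-0.7],[[0,0,0.4],[0,0,0],-0.7],[[0,0,0.5],[0,0,0],-0.7],[[0,0,0.6],[0,0,0],-1],[[0,0,0.6],[0,0,0],-1]])

```text
time_s: 8.4
ee_pos: [0.6515, 0.0706, 0.1493]
orientation: [0.002, -0.674, 0.739, -0.001]
contact_force: [-0.6, -0.4, 0.7]
opening: 0.09
```

```bash
python3 - <<'E'
from h import *
st()
im,d,W=cloud("wrist")
cv2.imwrite("pics/w3.png",im[:,:,::-1])
m=(W[...,2]>.046)&(W[...,2]<.06)&(np.hypot(W[...,0]-.65,W[...,1]-.07)<.08)
print(m.sum(),cv2.minAreaRect((W[m][:,:2]*1000).astype(np.float32)),np.median(W[m][:,2]))
E
```

```text
t 8.4 p [0.6515 0.0706 0.1493] yaw -95.32 down [ 0.005  0.    -1.   ] F [-0.6 -0.4  0.7] op 0.09
7340 ((650.1988525390625, 70.88082885742188), (60.05668640136719, 105.10769653320312), 84.16710662841797) 0.05057745643343682
```

View pics/w3.png

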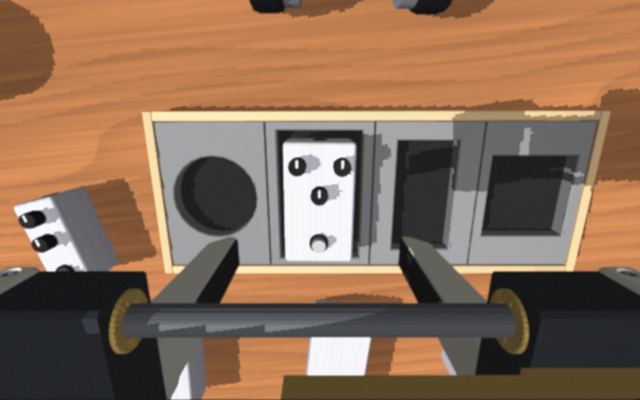

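Long is seated flat: the wrist view shows it inside its pocket at (319,200). Next is slim.

Emit:
send_rows(commands=[[[0,0.2,0],[0,0,0.1],-1],[[-0.02,0.4,0],[0,0,0.2],-1],[[-0.04,0.6,0],[0,0,0.307],-1],[[-0.06,0.8,0],[0,0,0.307],-1],[[-0.09,1,0],[0,0,0.307],-1],[[-0.09,1,0],[0,0,0.307],-1]])

```text
time_s: 9.05
ee_pos: [0.6303, 0.2748, 0.1446]
orientation: [0.001, 0.759, -0.651, -0.001]
contact_force: [0.4, -1.0, -0.5]
opening: 0.0926
```

Emit:
send_rows(commands=[[[0,0.15,0],[0,0,0],-1],[[0,0.223,0],[0,0,0],-1],[[0,0.223,0],[0,0,0],-1],[[0,0.223,0],[0,0,0],-1]])

```text
time_s: 9.45
ee_pos: [0.6321, 0.3143, 0.1459]
orientation: [0.001, 0.758, -0.653, -0.0]
contact_force: [-0.1, -0.3, 0.5]
opening: 0.0929
```

```bash
cat >> h.py <<'E'
def meas(x,y,r,lo=.038,hi=.05,fn=None):
    st()
    im,d,W=cloud("wrist")
    if fn: cv2.imwrite("pics/"+fn,im[:,:,::-1])
    m=(W[...,2]>lo)&(W[...,2]<hi)&(np.hypot(W[...,0]-x,W[...,1]-y)<r)
    P=(W[m][:,:2]*1000).astype(np.float32)
    print(m.sum(),cv2.minAreaRect(P),cv2.minEnclosingCircle(P),np.median(W[m][:,2]))
E
python3 - <<'E'
from h import *
meas(.632,.315,.07,fn="w4.png")
E
```

```text
t 9.45 p [0.6321 0.3143 0.1459] yaw -81.5 down [-0.001 -0.001 -1.   ] F [-0.1 -0.3  0.5] op 0.0929
3516 ((632.2562255859375, 316.7078552246094), (87.68977355957031, 37.981040954589844), 8.669502258300781) ((632.18896484375, 316.6905212402344), 46.573158264160156) 0.04376143744856949
```

View pics/w4.png

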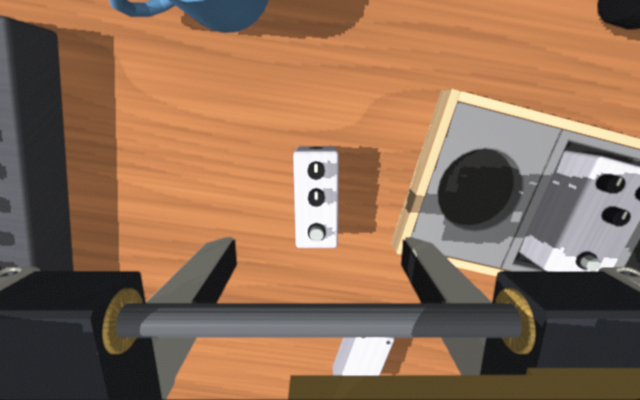

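Slim pedal is at (316,198), centred between the fingers, which clear the tray.

Emit:
send_rows(commands=[[[0,0.006,-0.15],[0,0,0],-1],[[0,0.006,-0.3],[0,0,0],-1],[[0,0.006,-0.45],[0,0,0],-1],[[0,0.006,-0.58],[0,0,0],-1],[[0,0.006,-0.64],[0,0,0],-1],[[0,0.006,-0.64],[0,0,0],-1],[[0,0.006,-0.64],[0,0,0],-1]])

```text
time_s: 10.2
ee_pos: [0.6329, 0.3162, 0.0199]
orientation: [-0.001, 0.757, -0.653, 0.0]
contact_force: [-0.0, -0.3, 0.8]
opening: 0.093
```

Emit:
send_rows(commands=[[[0,0,0],[0,0,0],1],[[0,0,0],[0,0,0],1],[[0,0,0],[0,0,0],1],[[0,0,0],[0,0,0],1],[[0,0,0],[0,0,0],1],[[0,0,0],[0,0,0],1],[[0,0,0],[0,0,0],1],[[0,0,0],[0,0,0],1],[[0,0,0],[0,0,0],1]])

```text
time_s: 11.1
ee_pos: [0.6321, 0.3164, 0.0186]
orientation: [0.0, 0.758, -0.653, -0.0]
contact_force: [-0.3, -0.9, 0.0]
opening: 0.0376
```

Emit:
send_rows(commands=[[[0,0,0.1],[0,0,0],1],[[0,0,0.25],[0,0,0],1],[[0,0,0.4],[0,0,0],1],[[0,0,0.5],[0,0,0],1],[[0,0,0.5],[0,0,0],1],[[0,0,0.5],[0,0,0],1]])

```text
time_s: 11.7
ee_pos: [0.6318, 0.3162, 0.1177]
orientation: [0.0, 0.758, -0.653, -0.0]
contact_force: [0.2, 0.0, -2.2]
opening: 0.0381
```

Emit:
send_rows(commands=[[[0,-0.15,0],[0,0,-0.05],1],[[0.02,-0.3,0],[0,0,-0.1],1],[[0.03,-0.45,0],[0,0,-0.15],1],[[0.04,-0.6,0],[0,0,-0.22],1],[[0.048,-0.75,0],[0,0,-0.27],1],[[0.048,-0.9,0],[0,0,-0.304],1],[[0.048,-1,0],[0,0,-0.304],1],[[0.048,-1,0],[0,0,-0.304],1]])

```text
time_s: 12.5
ee_pos: [0.641, 0.1139, 0.1166]
orientation: [-0.001, -0.673, 0.739, 0.001]
contact_force: [0.2, 0.7, -1.2]
opening: 0.0375
```

Emit:
send_rows(commands=[[[0,-0.15,0],[0,0,0],1],[[0,-0.3,0],[0,0,0],1],[[0,-0.45,0],[0,0,0],1],[[0,-0.6,0],[0,0,0],1],[[0,-0.68,0],[0,0,0],1],[[0,-0.723,0],[0,0,0],1],[[0,-0.723,0],[0,0,0],1],[[0,-0.723,0],[0,0,0],1]])

```text
time_s: 13.3
ee_pos: [0.6417, -0.0271, 0.1184]
orientation: [0.0, -0.675, 0.738, 0.0]
contact_force: [-0.6, 0.3, -2.0]
opening: 0.0375
```

```bash
python3 - <<'E'
from h import *
meas(.6416,-.0282,.08,.12,.16,fn="w5.png")
st()
E
```

```text
t 13.3 p [ 0.6417 -0.0271  0.1184] yaw -95.15 down [-0.  0. -1.] F [-0.6  0.3 -2. ] op 0.0375
12908 ((642.9248657226562, -24.22655487060547), (65.70538330078125, 92.9627685546875), 66.79695892333984) ((641.8844604492188, -26.631134033203125), 46.518795013427734) 0.14356474062965752
t 13.35 p [ 0.6417 -0.027   0.1185] yaw -95.13 down [-0.  0. -1.] F [-0.2 -0.4 -1. ] op 0.0379
```

View pics/w5.png

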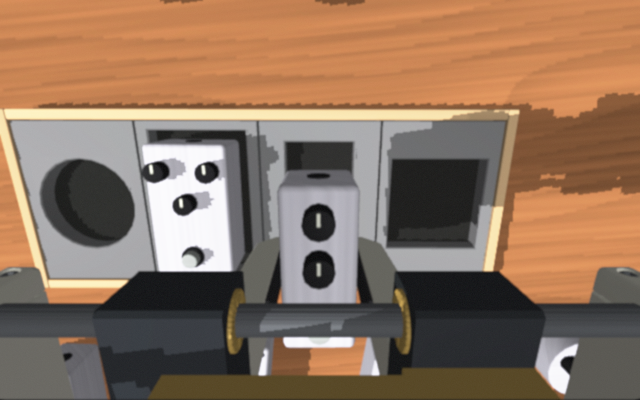

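Slim is over its narrow pocket, with yaw and position within about 1 mm.

Emit:
send_rows(commands=[[[0,-0.006,-0.1],[0,0,0],1],[[0,-0.006,-0.2],[0,0,0],1],[[0,-0.006,-0.3],[0,0,0],1],[[0,-0.006,-0.37],[0,0,0],1],[[0,-0.006,-0.4],[0,0,0],1],[[0,-0.006,-0.42],[0,0,0],1],[[0,-0.006,-0.435],[0,0,0],1],[[0,-0.006,-0.445],[0,0,0],1],[[0,-0.006,-0.45],[0,0,0],1],[[0,-0.006,-0.45],[0,0,0],1]])

```text
time_s: 14.35
ee_pos: [0.6419, -0.0295, 0.0289]
orientation: [0.0, -0.674, 0.738, -0.0]
contact_force: [0.4, -0.3, -1.5]
opening: 0.038
```

Emit:
send_rows(commands=[[[0,0,-0.003],[0,0,0],1],[[0,0,-0.007],[0,0,0],1],[[0,0,-0.007],[0,0,0],1]])

```text
time_s: 14.65
ee_pos: [0.642, -0.0295, 0.0276]
orientation: [0.0, -0.674, 0.738, -0.0]
contact_force: [-0.6, -0.5, 2.0]
opening: 0.0377
```

Emit:
send_rows(commands=[[[0,0,0],[0,0,0],-0.25],[[0,0,0],[0,0,0],-0.25],[[0,0,0],[0,0,0],-0.25],[[0,0,0],[0,0,0],-0.25]])

```text
time_s: 15.05
ee_pos: [0.6418, -0.0295, 0.0272]
orientation: [0.0, -0.674, 0.738, 0.0]
contact_force: [0.3, 0.9, -0.4]
opening: 0.0577
```

Emit:
send_rows(commands=[[[0,0,0.1],[0,0,0],-0.25],[[0,0,0.25],[0,0,0],-0.25],[[0,0,0.4],[0,0,0],-0.25],[[0,0,0.5],[0,0,0],-0.25],[[0,0,0.6],[0,0,0],-1],[[0,0,0.6],[0,0,0],-1]])

```text
time_s: 15.65
ee_pos: [0.6431, -0.0296, 0.15]
orientation: [0.002, -0.674, 0.738, -0.002]
contact_force: [0.3, -0.3, -0.5]
opening: 0.0697
```

```bash
python3 - <<'E'
from h import *
meas(.6416,-.0282,.065,.047,.06,fn="w6.png")
E
```

```text
t 15.65 p [ 0.6431 -0.0296  0.15  ] yaw -95.18 down [ 0.005 -0.001 -1.   ] F [ 0.3 -0.3 -0.5] op 0.0697
3624 ((641.1303100585938, -28.927715301513672), (37.9575080871582, 86.72020721435547), 85.15831756591797) ((640.8790283203125, -28.842845916748047), 46.319679260253906) 0.050644458500538975
```

Emit:
send_rows(commands=[[[-0.2,-0.06,0],[0,0,-0.05],-1],[[-0.4,-0.12,0],[0,0,-0.1],-1],[[-0.6,-0.2,0],[0,0,-0.158],-1],[[-0.8,-0.27,0],[0,0,-0.158],-1],[[-0.9,-0.297,0],[0,0,-0.158],-1],[[-0.9,-0.297,0],[0,0,-0.158],-1],[[-0.9,-0.297,0],[0,0,-0.158],-1]])

```text
time_s: 16.4
ee_pos: [0.4621, -0.0888, 0.1468]
orientation: [-0.0, -0.627, 0.779, 0.0]
contact_force: [0.6, 0.2, -0.1]
opening: 0.0931
```

```bash
python3 - <<'E'
from h import *
meas(.4617,-.0886,.06,fn="w7.png")
E
```

```text
t 16.4 p [ 0.4621 -0.0888  0.1468] yaw -102.33 down [-0.  0. -1.] F [ 0.6  0.2 -0.1] op 0.0931
3791 ((462.15057373046875, -87.6573715209961), (60.0307502746582, 59.14626693725586), 77.85626983642578) ((461.9988098144531, -87.45169067382812), 40.677772521972656) 0.0435765635034042
```

View pics/w7.png

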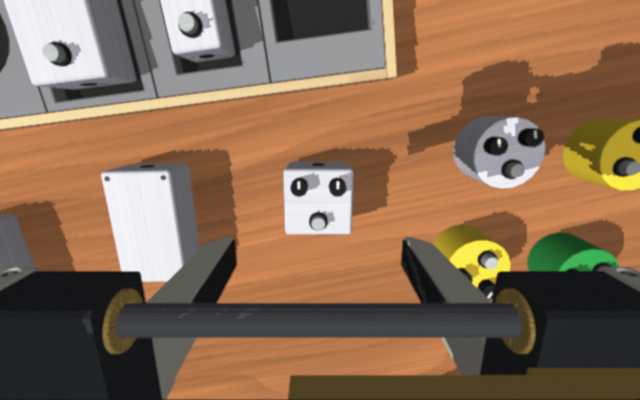

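View pics/w6.png

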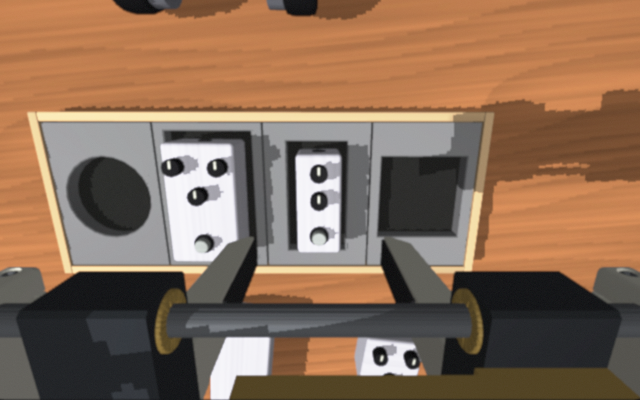

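Slim is seated at (319,198) in its pocket. The square pedal is at (318,198), centred between the fingers, with blank_long clear of the left finger.

Emit:
send_rows(commands=[[[0,0.004,-0.15],[0,0,0],-1],[[0,0.004,-0.3],[0,0,0],-1],[[0,0.004,-0.45],[0,0,0],-1],[[0,0.004,-0.58],[0,0,0],-1],[[0,0.004,-0.635],[0,0,0],-1],[[0,0.004,-0.635],[0,0,0],-1],[[0,0.004,-0.635],[0,0,0],-1]])

```text
time_s: 17.15
ee_pos: [0.4625, -0.088, 0.0208]
orientation: [0.0, -0.627, 0.779, -0.0]
contact_force: [0.1, 0.0, -0.6]
opening: 0.0929
```

Emit:
send_rows(commands=[[[0,0,0],[0,0,0],1],[[0,0,0],[0,0,0],1],[[0,0,0],[0,0,0],1],[[0,0,0],[0,0,0],1],[[0,0,0],[0,0,0],1],[[0,0,0],[0,0,0],1],[[0,0,0],[0,0,0],1],[[0,0,0],[0,0,0],1]])

```text
time_s: 17.95
ee_pos: [0.4619, -0.0881, 0.0205]
orientation: [0.0, -0.627, 0.779, -0.0]
contact_force: [-1.1, 0.3, 6.4]
opening: 0.0597
```

Emit:
send_rows(commands=[[[0,0,0.1],[0,0,0],1],[[0,0,0.25],[0,0,0],1],[[0,0,0.4],[0,0,0],1],[[0,0,0.5],[0,0,0],1],[[0,0,0.5],[0,0,0],1],[[0,0,0.5],[0,0,0],1]])

```text
time_s: 18.55
ee_pos: [0.4614, -0.0879, 0.1195]
orientation: [-0.0, -0.627, 0.779, 0.0]
contact_force: [-1.2, 0.2, -2.7]
opening: 0.0596
```

Emit:
send_rows(commands=[[[0.15,-0.05,0],[0,0,0.05],1],[[0.3,-0.1,0],[0,0,0.1],1],[[0.45,-0.15,0],[0,0,0.158],1],[[0.6,-0.188,0],[0,0,0.158],1],[[0.75,-0.188,0],[0,0,0.158],1],[[0.855,-0.188,0],[0,0,0.158],1],[[0.855,-0.188,0],[0,0,0.158],1],[[0.855,-0.188,0],[0,0,0.158],1]])

```text
time_s: 19.35
ee_pos: [0.6316, -0.1253, 0.118]
orientation: [-0.001, -0.674, 0.738, 0.001]
contact_force: [0.4, -0.1, -3.1]
opening: 0.0602
```

```bash
python3 - <<'E'
from h import *
meas(.6327,-.1258,.06,.12,.16,fn="w8.png")
st()
E
```

```text
t 19.35 p [ 0.6316 -0.1253  0.118 ] yaw -95.17 down [-0.003  0.001 -1.   ] F [ 0.4 -0.1 -3.1] op 0.0602
14599 ((637.5751342773438, -125.4611587524414), (91.96253967285156, 48.82554244995117), 85.04793548583984) ((639.6995239257812, -125.64524841308594), 45.98158264160156) 0.14166215694297346
t 19.4 p [ 0.6314 -0.1254  0.1185] yaw -95.18 down [-0.003  0.001 -1.   ] F [-0.3  0.2 -2.6] op 0.0598
```

View pics/w8.png

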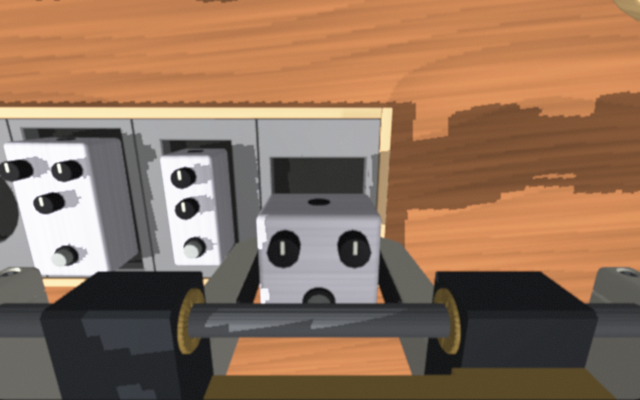

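Emit:
send_rows(commands=[[[0.003,0,-0.1],[0,0,0],1],[[0.003,0,-0.2],[0,0,0],1],[[0.003,0,-0.3],[0,0,0],1],[[0.003,0,-0.36],[0,0,0],1],[[0.003,0,-0.39],[0,0,0],1],[[0.003,0,-0.41],[0,0,0],1],[[0.003,0,-0.425],[0,0,0],1],[[0.003,0,-0.435],[0,0,0],1],[[0.003,0,-0.44],[0,0,0],1],[[0.003,0,-0.44],[0,0,0],1]])

```text
time_s: 20.4
ee_pos: [0.6335, -0.1256, 0.0324]
orientation: [0.0, -0.674, 0.738, -0.0]
contact_force: [-0.8, 1.0, -1.4]
opening: 0.0597
```

Emit:
send_rows(commands=[[[0,0,-0.004],[0,0,0],1],[[0,0,-0.008],[0,0,0],1],[[0,0,-0.008],[0,0,0],1]])

```text
time_s: 20.7
ee_pos: [0.6333, -0.1256, 0.0306]
orientation: [-0.0, -0.674, 0.738, 0.0]
contact_force: [-0.3, 0.3, -0.8]
opening: 0.0597
```

Emit:
send_rows(commands=[[[0,0,-0.003],[0,0,0],1],[[0,0,-0.006],[0,0,0],1],[[0,0,-0.006],[0,0,0],1]])

```text
time_s: 21.0
ee_pos: [0.6334, -0.1256, 0.0295]
orientation: [-0.0, -0.674, 0.738, -0.0]
contact_force: [-0.3, 0.2, -1.0]
opening: 0.0596
```

Emit:
send_rows(commands=[[[0,0,-0.003],[0,0,0],1],[[0,0,-0.005],[0,0,0],1],[[0,0,-0.005],[0,0,0],1]])

```text
time_s: 21.3
ee_pos: [0.6334, -0.1257, 0.0295]
orientation: [0.0, -0.674, 0.738, -0.0]
contact_force: [-4.3, 1.4, 10.9]
opening: 0.0601
```

Emit:
send_rows(commands=[[[0,0,0],[0,0,0],-0.65],[[0,0,0],[0,0,0],-0.65],[[0,0,0],[0,0,0],-0.65],[[0,0,0],[0,0,0],-0.65]])

```text
time_s: 21.7
ee_pos: [0.6333, -0.1256, 0.0283]
orientation: [-0.0, -0.674, 0.738, 0.0]
contact_force: [-0.8, -1.1, -0.5]
opening: 0.0764
```

Emit:
send_rows(commands=[[[0,0,0.1],[0,0,0],-0.65],[[0,0,0.25],[0,0,0],-0.65],[[0,0,0.4],[0,0,0],-0.65],[[0,0,0.5],[0,0,0],-0.65],[[0,0,0.6],[0,0,0],-1],[[0,0,0.6],[0,0,0],-1]])

```text
time_s: 22.3
ee_pos: [0.6346, -0.126, 0.1511]
orientation: [0.001, -0.674, 0.738, -0.002]
contact_force: [0.6, 0.0, -0.5]
opening: 0.0884
```

```bash
python3 - <<'E'
from h import *
meas(.6327,-.1258,.055,.047,.06,fn="w9.png")
E
```

```text
t 22.3 p [ 0.6346 -0.126   0.1511] yaw -95.18 down [ 0.004 -0.001 -1.   ] F [ 0.6  0.  -0.5] op 0.0884
3959 ((631.8268432617188, -124.89028930664062), (60.051326751708984, 59.63762664794922), 84.96501159667969) ((631.954345703125, -124.80445861816406), 40.582489013671875) 0.05064110331354269
```

Emit:
send_rows(commands=[[[-0.15,-0.12,0],[0,0,0.12],-1],[[-0.3,-0.24,0],[0,0,0.24],-1],[[-0.45,-0.36,0],[0,0,0.36],-1],[[-0.6,-0.48,0],[0,0,0.5],-1],[[-0.75,-0.58,0],[0,0,0.65],-1],[[-0.819,-0.637,0],[0,0,0.804],-1],[[-0.819,-0.637,0],[0,0,0.804],-1],[[-0.819,-0.637,0],[0,0,0.804],-1]])

```text
time_s: 23.15
ee_pos: [0.4695, -0.2529, 0.1477]
orientation: [-0.0, 0.869, -0.494, -0.0]
contact_force: [0.5, 0.7, 1.4]
opening: 0.0927
```

```bash
python3 - <<'E'
from h import *
meas(.4696,-.2531,.05,fn="w10.png")
E
```

```text
t 23.15 p [ 0.4695 -0.2529  0.1477] yaw -59.21 down [-0.001  0.001 -1.   ] F [0.5 0.7 1.4] op 0.0927
2822 ((469.46600341796875, -252.40333557128906), (58.916595458984375, 58.46127700805664), 32.390342712402344) ((469.2662658691406, -252.6516571044922), 29.876230239868164) 0.04374599130270505
```

View pics/w10.png

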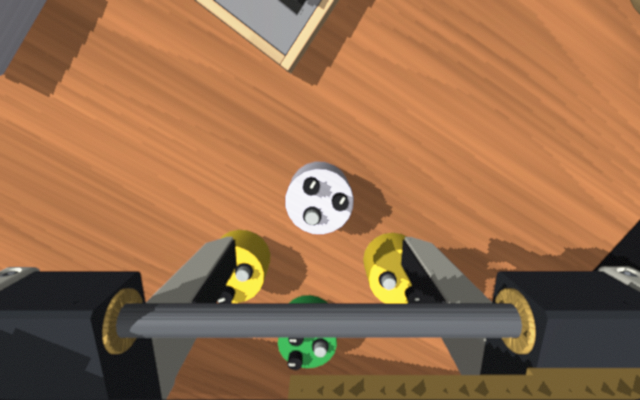

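View pics/w9.png

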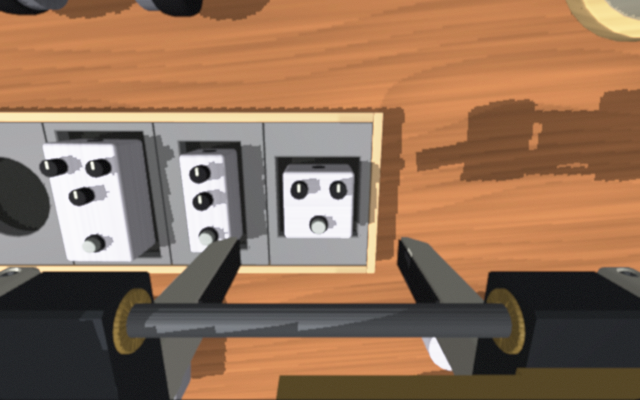

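Square is seated at (318,200). The round silver pedal is at (319,200), centred, and the finger paths clear the yellow look-alikes.

Emit:
send_rows(commands=[[[0,0,-0.15],[0,0,0],-1],[[0,0,-0.3],[0,0,0],-1],[[0,0,-0.45],[0,0,0],-1],[[0,0,-0.58],[0,0,0],-1],[[0,0,-0.645],[0,0,0],-1],[[0,0,-0.645],[0,0,0],-1],[[0,0,-0.645],[0,0,0],-1]])

```text
time_s: 23.9
ee_pos: [0.4702, -0.253, 0.02]
orientation: [0.0, 0.87, -0.493, 0.0]
contact_force: [0.5, 0.0, 1.1]
opening: 0.0929
```

Emit:
send_rows(commands=[[[0,0,0],[0,0,0],1],[[0,0,0],[0,0,0],1],[[0,0,0],[0,0,0],1],[[0,0,0],[0,0,0],1],[[0,0,0],[0,0,0],1],[[0,0,0],[0,0,0],1],[[0,0,0],[0,0,0],1],[[0,0,0],[0,0,0],1]])

```text
time_s: 24.7
ee_pos: [0.4696, -0.2531, 0.0196]
orientation: [0.0, 0.87, -0.493, 0.0]
contact_force: [-2.6, 1.8, 5.2]
opening: 0.0595
```

Emit:
send_rows(commands=[[[0,0,0.1],[0,0,0],1],[[0,0,0.25],[0,0,0],1],[[0,0,0.4],[0,0,0],1],[[0,0,0.5],[0,0,0],1],[[0,0,0.5],[0,0,0],1],[[0,0,0.5],[0,0,0],1]])

```text
time_s: 25.3
ee_pos: [0.4692, -0.2528, 0.1186]
orientation: [-0.0, 0.87, -0.492, -0.0]
contact_force: [0.3, -0.9, -2.3]
opening: 0.0592
```

Emit:
send_rows(commands=[[[0.1,0.12,0],[0,0,0],1],[[0.2,0.25,0],[0,0,0],1],[[0.3,0.37,0],[0,0,0],1],[[0.4,0.5,0],[0,0,0],1],[[0.5,0.62,0],[0,0,0],1],[[0.6,0.75,0],[0,0,0],1],[[0.7,0.87,0],[0,0,0],1],[[0.8,1,0],[0,0,0],1],[[0.8,1,0],[0,0,0],1]])

```text
time_s: 26.2
ee_pos: [0.6303, -0.0501, 0.117]
orientation: [0.0, 0.871, -0.491, -0.001]
contact_force: [-0.1, 0.7, -2.3]
opening: 0.0597
```

Emit:
send_rows(commands=[[[0.03,0.15,0],[0,0,0],1],[[0.06,0.3,0],[0,0,0],1],[[0.1,0.45,0],[0,0,0],1],[[0.15,0.6,0],[0,0,0],1],[[0.15,0.75,0],[0,0,0],1],[[0.15,0.9,0],[0,0,0],1],[[0.15,1,0],[0,0,0],1],[[0.15,1,0],[0,0,0],1]])

```text
time_s: 27.0
ee_pos: [0.6588, 0.1487, 0.118]
orientation: [0.0, 0.871, -0.492, -0.001]
contact_force: [0.2, -1.2, -1.6]
opening: 0.0595
```

Emit:
send_rows(commands=[[[0,0.06,0],[0,0,0],1],[[0,0.1,0],[0,0,0],1],[[0,0.1,0],[0,0,0],1],[[0,0.1,0],[0,0,0],1]])

```text
time_s: 27.4
ee_pos: [0.6596, 0.1666, 0.1193]
orientation: [0.0, 0.87, -0.493, -0.0]
contact_force: [-0.4, 0.4, -2.5]
opening: 0.0592
```

```bash
python3 - <<'E'
from h import *
meas(.6593,.167,.06,.12,.16,fn="w11.png")
st()
E
```

```text
t 27.4 p [0.6596 0.1666 0.1193] yaw -59.01 down [-0. -0. -1.] F [-0.4  0.4 -2.5] op 0.0592
12606 ((664.6195678710938, 170.25439453125), (46.52448272705078, 90.84007263183594), 30.977224349975586) ((666.6464233398438, 171.47116088867188), 45.420188903808594) 0.14352279126517994
t 27.45 p [0.6596 0.1665 0.1194] yaw -59.03 down [-0. -0. -1.] F [-0.7 -0.4 -1.8] op 0.0593
```

View pics/w11.png

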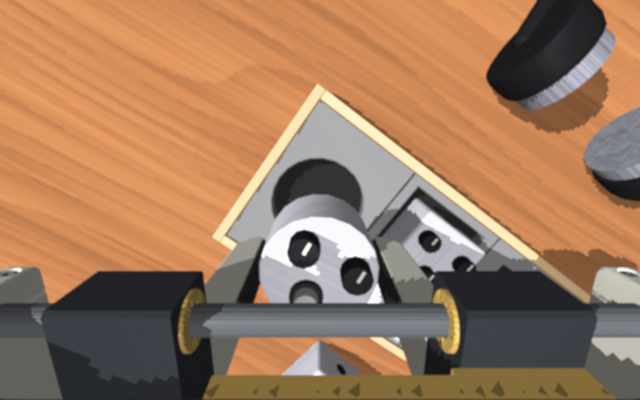

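Emit:
send_rows(commands=[[[0,0,-0.1],[0,0,0],1],[[0,0,-0.2],[0,0,0],1],[[0,0,-0.3],[0,0,0],1],[[0,0,-0.37],[0,0,0],1],[[0,0,-0.4],[0,0,0],1],[[0,0,-0.42],[0,0,0],1],[[0,0,-0.435],[0,0,0],1],[[0,0,-0.445],[0,0,0],1],[[0,0,-0.448],[0,0,0],1],[[0,0,-0.448],[0,0,0],1]])

```text
time_s: 28.45
ee_pos: [0.6597, 0.167, 0.0302]
orientation: [-0.0, 0.87, -0.492, 0.0]
contact_force: [0.1, -0.5, -1.6]
opening: 0.0596
```

Emit:
send_rows(commands=[[[0,0,-0.003],[0,0,0],1],[[0,0,-0.006],[0,0,0],1],[[0,0,-0.006],[0,0,0],1]])

```text
time_s: 28.75
ee_pos: [0.6596, 0.167, 0.0287]
orientation: [-0.0, 0.87, -0.492, 0.0]
contact_force: [0.2, 0.5, -1.1]
opening: 0.0591
```

Emit:
send_rows(commands=[[[0,0,-0.003],[0,0,0],1],[[0,0,-0.005],[0,0,0],1],[[0,0,-0.005],[0,0,0],1]])

```text
time_s: 29.05
ee_pos: [0.6597, 0.167, 0.0287]
orientation: [-0.0, 0.87, -0.492, 0.0]
contact_force: [-3.9, -1.1, 8.7]
opening: 0.0593
```

Round is in contact with the pocket floor. I'll release it, rise and move clear.

Emit:
send_rows(commands=[[[0,0,0],[0,0,0],-0.65],[[0,0,0],[0,0,0],-0.65],[[0,0,0],[0,0,0],-0.65],[[0,0,0],[0,0,0],-0.65]])

```text
time_s: 29.45
ee_pos: [0.6595, 0.167, 0.0275]
orientation: [0.0, 0.87, -0.492, -0.0]
contact_force: [0.1, 0.5, 0.2]
opening: 0.0764
```

Emit:
send_rows(commands=[[[0,0,0.1],[0,0,0],-0.65],[[0,0,0.25],[0,0,0],-0.65],[[0,0,0.4],[0,0,0],-0.65],[[0,0,0.5],[0,0,0],-0.65],[[0,0,0.7],[0,0,0],-1],[[0,0,0.8],[0,0,0],-1],[[0,0,0.8],[0,0,0],-1]])

```text
time_s: 30.15
ee_pos: [0.6609, 0.1672, 0.191]
orientation: [-0.002, 0.87, -0.492, 0.002]
contact_force: [-0.6, -0.1, 0.1]
opening: 0.0921
```

Emit:
send_rows(commands=[[[-0.2,0,0],[0,0,0],-1],[[-0.4,0,0],[0,0,0],-1],[[-0.6,0,0],[0,0,0],-1],[[-0.8,0,0],[0,0,0],-1],[[-1,0,0],[0,0,0],-1],[[-1,0,0],[0,0,0],-1]])

```text
time_s: 30.75
ee_pos: [0.4549, 0.1667, 0.1862]
orientation: [0.001, 0.871, -0.492, -0.002]
contact_force: [1.3, 1.0, -0.8]
opening: 0.0928
```

```bash
python3 - <<'E'
from h import *
st()
im,d,W=cloud("top")
cv2.imwrite("pics/fin.png",cv2.resize(im[120:280,180:480],None,fx=2.6,fy=2.6)[:,:,::-1])
for n,x,y,r in [("round",.6593,.167,.045),("long",.6504,.0694,.065),("slim",.6416,-.0282,.05),("sq",.6327,-.1258,.05)]:
    m=(W[...,2]>.047)&(W[...,2]<.062)&(np.hypot(W[...,0]-x,W[...,1]-y)<r); P=(W[m][:,:2]*1000).astype(np.float32)
    if len(P)>9: print(n,m.sum(),cv2.minAreaRect(P),np.median(W[m][:,2]))
im,d,W=cloud("side"); cv2.imwrite("pics/fins.png",im[:,:,::-1])
E
```

```text
t 30.75 p [0.4549 0.1667 0.1862] yaw -58.95 down [-0.004 -0.001 -1.   ] F [ 1.3  1.  -0.8] op 0.0928
round 319 ((659.2304077148438, 165.326416015625), (57.69432067871094, 58.172142028808594), 88.43731689453125) 0.05422747920734901
long 764 ((651.210205078125, 69.88067626953125), (60.20363235473633, 106.38365936279297), 84.20457458496094) 0.05395741283784186
slim 376 ((642.20556640625, -30.036100387573242), (37.707115173339844, 88.70919799804688), 85.15855407714844) 0.0539389736134169
sq 421 ((632.9198608398438, -126.03816986083984), (60.149410247802734, 60.55661392211914), 84.8324203491211) 0.053790879947375955
```

View pics/fin.png

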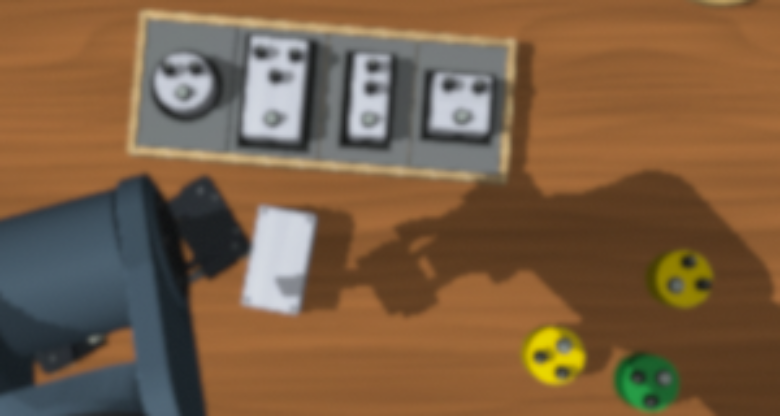

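View pics/fins.png

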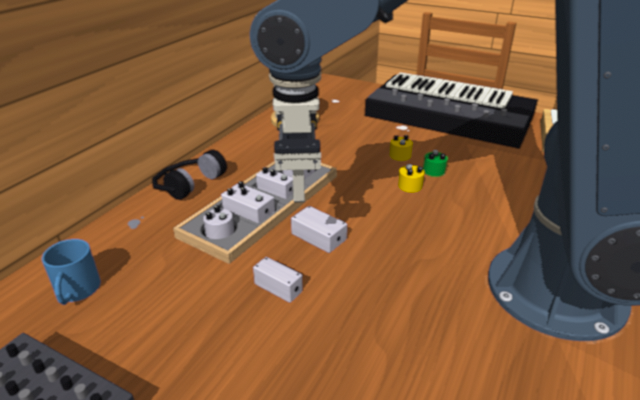

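All four pedals sit flat in their own pockets, with lids at 0.054 m as expected. The blanks and look-alikes have not moved, and the arm is clear of everything.

```bash
python3 -c "
from bench import job
print(job.finish_job())"
```

```text
the job is handed in; nothing more can be done
None
```

All four pedals are in their matching pockets, and the job is handed in at about 31 s of the 106 s allowed. I gripped each pedal near the top of its sides, lowered it until the wrist force showed the floor taking its weight, and only then released it.

- **Final top view:** each pedal is within about 2 mm of its pocket centre. Long, slim and square are turned to match the tray to about 1°. All four lids measured about 54 mm above the table, against 53 mm expected for seated flat, which is within calibration error.
- **Left alone:** I never gripped either plain box or any green or yellow look-alike. In the last views they were where they started. The arm hid blank_slim from the top camera, so I judged that one from the side view only.
- **Forces:** the largest at the ends of moves were about 11 N, when long and square were set down.

No check failed or disagreed beyond 1–2 mm.

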